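# Fit the crank lever on the print press

### The job

Fit the crank lever on the upright splined shaft of the small green press: turn it until its splined bore matches the shaft, slide it down fully home on the collar with its arm pointing to the red-marked front of the press (on whichever spline comes nearest), and let go. Feel for the splines with a light touch instead of forcing it, and leave the glass and the ink bottle where they stand.

Things in the scene. Friction and masses are not known exactly. Their poses are not given: they have to be found in the camera images.
- lever: loose crank lever, 0.34 to 0.59 kg, lying flat. Origin: centre of its hub's underside, on the bore axis; z up along the bore, x along the arm to the grip. Dark steel hub, hexagon 48 mm across flats, 30 mm high, flats 27 mm long facing +y and -y (graspable from above across y). Arm 20 wide, 10 thick, its middle 18 mm up, to x = 139 mm. Centre of mass 12 mm along the arm
- lever_grip (a point): middle of the lever's round wooden grip (30 mm wide, from 23 to 56 mm above the lever's underside), 135 mm from the bore axis along the arm and 40 mm above the underside; below it an 18 mm wide foot reaches down to the underside's level. Axes as the lever's
- lever_bore (a point): centre of the bore's mouth at the hub's top, 30 mm above the lever's origin; axes as the lever's. The bore goes right through: six lands, 4 mm wide, their tips at radius 11 mm, stand at 30, 90, 150... degrees from x; the slots between, at 0, 60, 120... degrees, are clear to radius 16 mm
- press: green print press, fixed, base 140 x 180 x 18 mm. Origin: centre of the base's underside, on the vertical shaft axis; z up. The front, with a red dot on a lug of the cross-beam, faces -x. Cross-beam 44 x 180 mm along y, top at z = 116 mm; column nuts at y = +-72 mm up to z = 123 mm; above them only the shaft, up to z = 172 mm
- press_seat (a point): on the shaft axis, top of the round collar (radius 23 mm), 136 mm above the press's origin, axes as the press's: the hub's underside rests here when home. Above it: six splines 5 mm wide, to radius 14 mm, 20 mm high; round core of radius 9 mm to 28 mm; taper to radius 5 mm at 36 mm. Spline angle differs every time and is not in this pose: see press_tip
- press_tip (a point): top of the shaft, 36 mm above press_seat, axes as the press's (not the splines'). The splines' angle is to be found: it repeats every 60 degrees; the lever goes on within about 6 degrees of a match, else its hub stops on the splines' tops, 20 mm above the seat. The shaft cannot move lengthwise and is stiff to turn (1.2 Nm), a light touch does not turn it
- tea_glass: glass with tea, 63 mm wide, 88 mm high; origin at the centre of its foot; leave it alone
- ink_bottle: brown ink bottle with a pale blue cap, 46 mm wide, 85 mm high; origin at the centre of its foot; leave it alone

How it is judged (in metres and radians):
At the end, for the whole second after the job is handed in: The lever sits fully home on the shaft: its underside within 3.5 mm of the collar, its bore within 4 mm of the shaft axis, level within 0.08 rad, its arm within 45 degrees of the red-marked front of the press, at rest (horizontal distance between lever and press below 0.004 m and z of lever in the frame of press between 0.13 and 0.1395 m and angle between lever's own z axis and vertical below 0.08 rad and x of lever_grip in the frame of press below -0.095 m and linear speed of lever below 0.02 m/s); the robot touches nothing.
It fails at once if the lever is forced: pressed on the press with more than 50 N (contact force between lever and press above 50 N).
It fails at once if the glass is moved by more than 30 mm (distance of tea_glass from where it was at the start of the episode above 0.03 m).
It fails at once if the ink bottle is moved by more than 30 mm (distance of ink_bottle from where it was at the start of the episode above 0.03 m).
It also fails if it takes over 48 s, if anything falls off the work surface, if the arm or the gripper's body presses on something with over 40 N, if the wrist force passes 120 N, or if a joint passes its speed limit or range.

### The arm

A 6-joint arm with a two-finger parallel gripper is mounted at the origin on the work surface; the furniture and walls round the work are solid. World frame = base frame: x ahead of the robot, y to its left, z up, the work surface at z = 0. Lengths are in mm, angles in rad, forces in N, time in s.
With the tool pointing down it reaches from about 300 to 775 mm from the base axis. Payload 14.6 kg.
Tool frame: the origin (TCP) lies between the finger pads; the fingertips stand 25 mm ahead of it and the grasp point (between the pads) lies 6 mm ahead of it; z points along the fingers, y is the line along which they close (so a half turn about z gives the same grasp; the last joint's range is limited). The gripper opens to 94 mm and grips with 3 to 60 N. Pads are 16 mm wide; open, the fingers measure 119 mm over their backs; the gripper's body (75 mm by 177 mm) begins 78 mm behind the grasp point.
Start: joints at [1.154, 0.3, 1.521, -0, 1.321, -0.067], TCP at [188.487, 516.684, 230.446] pointing down, gripper open.
Joint ranges: [-3.03, 3.03], [-0.79, 2.21], [0.23, 2.52], [-1.04, 4.18], [0, 3.07], [-2.55, 2.55]. Speed limits (rad/s): [2.22, 2.22, 2.57, 3.14, 3.14, 3.14].

### API

Orientations are given as [roll, pitch, yaw] about the fixed x, y, z axes, in that order (R = Rz(yaw) Ry(pitch) Rx(roll)).
In Python, from cell import manip gives the robot as it stands. The module is installed in compiled form; this text tells all that it offers.
- The arm moves only by the tool step_arm, never from a script. Its argument "series" is one flat list of numbers, 5 for each row, row after row: the shift along the world's x, y, z in mm, then the turn about the world's z in rad, then the closure, from 0 (fully open) to 1 (shut). In form: [dx, dy, dz, spin, jaw, dx, dy, dz, spin, jaw, ...]. A call has 1 to 20 rows; each row shifts and turns the commanded pose from where the row before left it; what a row does not reach is not made up. A row lasts 1/8 s, in which the tool goes at most 62.5 mm and 10.7 degrees, less where a joint would pass 70% of its speed; a pose out of reach is approached as far as the arm can. A call is refused whole if a number of a shift passes 62.5 or a number of a turn 0.188, either way. A call with a gripper value outside its range is refused whole. The fingers move at their own pace and stop on an object; "squeeze" is the grip in N (left out, the last holds). Time passes only in rows, so rows that do not move let the fingers close. It gives the time, the measured TCP pose, the force, the opening and the grip force at its end, in the units of the state.
- manip.read_state(): the state, without advancing time (a new reading comes with each control period).
- manip.camera(name): name is "scene" or "top" or "wrist"; returns (picture, depth): 400x640x3 uint8, blue, green, red; 400x640 float32, mm along the optical axis (not along the pixel's ray), 0 where there is no reading.
- manip.camera_info(name): a dict with "fovy" (degrees; the focal length in pixels is half the picture's height over the tangent of half this angle, whatever the lens; pixels are square), "cx", "cy" (the principal point, pixels), "eye" and "orientation" of the camera in the world. Camera axes: x right, y down, z forward; pixel columns grow to the right and rows downward; lengths in mm; the calibration is good to about 2 mm. A picture is of the moment at which its call begins: read the wrist's pose just before it. camera_info takes no time and is no camera call; for the wrist camera it gives the pose at the moment of the call.
- manip.sign_off(): hands the job in; it is judged then, once.
The state is a dict: "clock": time; "joints": joint angles; "qd": joint speeds; "effort": joint torques, N m; "eef_pos": TCP position; "eef_rot": TCP orientation; "wrist_force": force on the tool from outside, world axes, zero at the start; "moment": the same for the moment, N m; "finger_gap": finger opening in mm; "finger_force": force on a finger pad.
Only numpy, scipy, OpenCV 4.12 (cv2) and the standard library are available. Lean on these libraries where they do the work, as an engineer would, in place of code of your own. Each camera call takes 0.05 s, during which the arm holds its last target. There are 200 camera calls.

## Working session

There is one attempt and no reset: what is moved stays moved. The work goes in short steps, Python scripts to look and compute and a tool call to move; the robot and the scene stay as the last step left them, time stands still between calls to the robot, and variables do not carry over. Pictures are saved under pics/ and viewed, at most 10 in all, crops included, and the job is handed in when it is done.

Besides the shell and the picture viewer there is one more tool, called after "Request:" by a JSON object that holds its "method" and its "body", one argument or row to a line. step_arm: Moves the arm, as the interface text tells. Its arguments: {"type":"object","properties":{"series":{"type":"array"},"squeeze":{"type":"number"}},"required":["series"]}

```bash
mkdir -p pics; cat > h.py <<'E'
import numpy as np, cv2
from cell import manip
def snap(n,f):
    i=manip.camera_info(n); p,d=manip.camera(n); p=np.array(p)
    cv2.imwrite(f'pics/{f}.png',p); np.savez(f'pics/{f}.npz',p=p,d=d,i=np.array(i,dtype=object)); return p,d,i
def R_of(i):
    from scipy.spatial.transform import Rotation as R
    o=np.array(i['orientation'],float)
    return o if o.shape==(3,3) else (R.from_euler('xyz',o).as_matrix() if o.size==3 else None)
def load(f):
    z=np.load(f'pics/{f}.npz',allow_pickle=True); return z['p'],z['d'],z['i'].item()
def pix(i,u,v,z=None,depth=None):
    f=200/np.tan(np.radians(i['fovy'])/2); r=np.array([(u-i['cx'])/f,(v-i['cy'])/f,1.]); e=np.array(i['eye'])
    w=R_of(i)@r
    return e+w*((z-e[2])/w[2] if z is not None else depth)
E
python3 - <<'E'
from h import *
for n in('top','scene'):
    p,d,i=snap(n,n+'0'); print(i)
print(manip.read_state())
E
```

```text
{'fovy': 42.25080491480201, 'cx': 323.9611416550185, 'cy': 203.01861924874686, 'eye': array([ 353.69105449, -147.40647303, 1595.43703929]), 'orientation': array([-3.0578177 ,  0.01843319, -1.5820401 ])}
{'fovy': 44.27496648833126, 'cx': 313.701250610703, 'cy': 191.2136984488729, 'eye': array([ 236.85768733, -773.84974206, 1467.78679188]), 'orientation': array([-2.67770831e+00, -2.39556468e-03, -3.79561842e-01])}
{'clock': 0.1, 'joints': array([ 1.15440128e+00,  3.00425278e-01,  1.52153946e+00, -9.53436499e-06,
        1.32068270e+00, -6.65745208e-02]), 'qd': array([ 3.33059702e-04,  4.21342731e-05, -1.15983292e-03,  2.17418838e-05,
       -1.84735558e-03,  6.79627294e-04]), 'effort': array([ 1.36921226e-03, -5.32641757e+01, -3.53286695e+01,  7.09125423e-02,
        2.35050183e-02, -4.95732445e-05]), 'eef_pos': array([188.4060082 , 516.49561764, 229.92905327]), 'eef_rot': array([-3.14053960e+00, -6.09547029e-05,  2.79177446e+00]), 'wrist_force': array([-0.50115178,  0.29323547, -0.74854258]), 'moment': array([ 0.0001678 ,  0.02842472, -0.0082079 ]), 'finger_force': 0.0, 'finger_gap': 93.93225495197606}
```

View pics/top0.png

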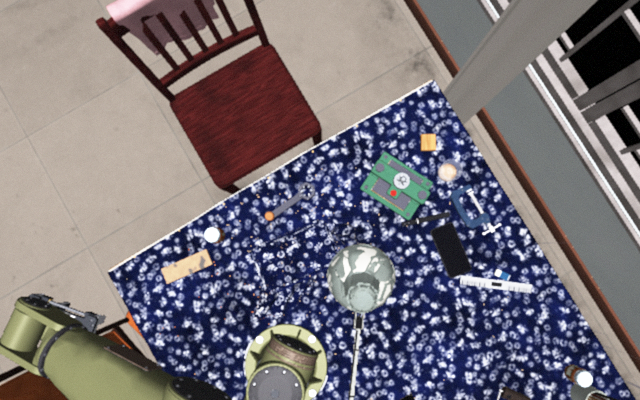

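View pics/scene0.png

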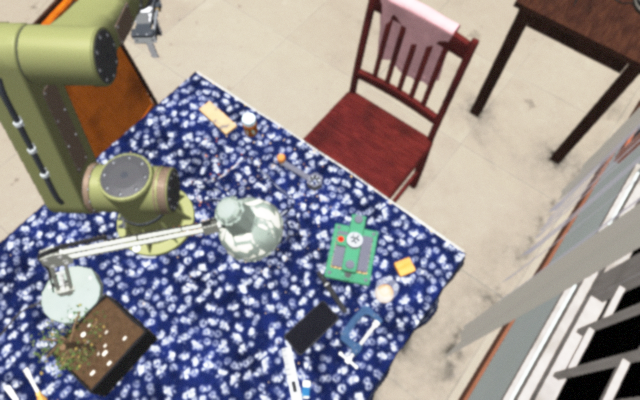

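The top view shows the lever hub at about (306,190) with its grip at (269,216). The press shaft is at (402,181) with the red dot at (393,193), the bottle at (212,235), the glass at (448,171), and a lamp head at (362,275). Next I convert these to positions and crop in closer.

```bash
python3 - <<'E'
from h import *
p,d,i=load('top0')
for n,u,v,z in [('hub',306,190,30),('grip',269,216,56),('tip',402,181,172),('dot',393,193,116),('bottle',212,235,85),('glass',448,171,88),('lamp',362,275,None),('lampbase',362,295,None)]:
    dd=np.median(d[v-1:v+2,u-1:u+2]); print(n,pix(i,u,v,z,depth=dd).round(),pix(i,u,v,depth=dd).round())
p2,d2,i2=load('scene0')
a=cv2.resize(p[140:250,180:470],None,fx=2.7,fy=2.7,interpolation=cv2.INTER_CUBIC)
b=cv2.resize(p2[100:300,240:430],None,fx=2.7,fy=2.7,interpolation=cv2.INTER_CUBIC)
b=cv2.resize(p2[130:300,250:430],None,fx=1.7,fy=1.7,interpolation=cv2.INTER_CUBIC)
c=np.zeros((a.shape[0]+b.shape[0],a.shape[1],3),np.uint8);c[:a.shape[0]]=a;c[a.shape[0]:,:b.shape[1]]=b
cv2.imwrite('pics/c1.png',c);print(c.shape)
E
```

```text
hub [526. -66.  30.] [529. -64.  -1.]
grip [447.  44.  56.] [447.  44.  55.]
tip [ 532. -339.  172.] [ 532. -339.  169.]
dot [ 505. -320.  116.] [ 505. -320.  115.]
bottle [391. 208.  85.] [391. 208.  85.]
glass [ 570. -485.   88.] [ 576. -494.   47.]
lamp [ 282. -218.  286.] [ 282. -218.  286.]
lampbase [ 238. -214.  351.] [ 238. -214.  351.]
(586, 783, 3)
```

View pics/c1.png

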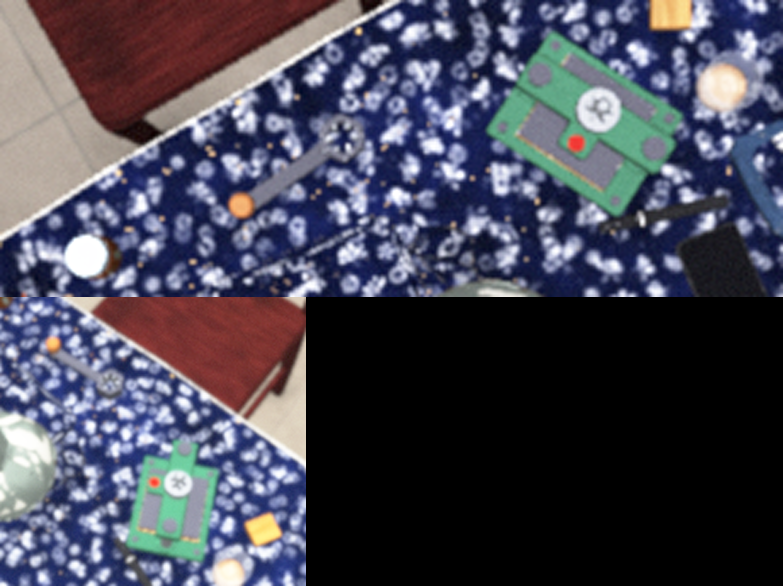

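The crop confirms it: hub near top-view pixel (307,191), grip near (269,216), shaft near (401,181), beam nuts near (380,167) and (423,195), and the splines just visible. I'll check lamp and arm heights before moving.

```bash
python3 - <<'E'
from h import *
p,d,i=load('top0')
P=lambda u,v,z:pix(i,u,v,z).round(1)
print('hub',P(307,191.1,30),'grip',P(269.3,216.3,56),'tip',P(401.6,180.5,172),'nuts',P(380.4,167,123),P(422.6,195.2,123),'dot',P(393.7,193,116))
f=200/np.tan(np.radians(i['fovy'])/2)
vv,uu=np.mgrid[:400,:640]
W=np.array(i['eye'])+(np.stack([(uu-i['cx'])/f,(vv-i['cy'])/f,np.ones_like(uu)],-1)*d[...,None])@R_of(i).T
m=(uu>325)&(uu<400)&(vv>235)&(vv<400)&(d>0)
print('lamp maxz',W[m][:,2].max(), 'x/y ext of z>100',W[m&(W[...,2]>100)].min(0),W[m&(W[...,2]>100)].max(0))
print('robot heights',[(u,v,W[v,u].round()) for u,v in[(285,375),(200,388),(100,360),(50,330),(30,315)]])
E
```

```text
hub [522.5 -68.8  30. ] grip [445.6  43.1  56. ] tip [ 533.2 -337.7  172. ] nuts [ 579.2 -284.6  123. ] [ 496.4 -402.9  123. ] dot [ 504.5 -321.8  116. ]
lamp maxz 356.7018822497828 x/y ext of z>100 [ -17.49625183 -311.20540645  160.09249204] [ 359.65900492 -125.73620555  356.70188225]
robot heights [(285, 375, array([ 42., -25., 303.])), (200, 388, array([ 95., 103., 616.])), (100, 360, array([143., 300., 595.])), (50, 330, array([190., 434., 529.])), (30, 315, array([219., 483., 518.]))]
```

Request:
{"method": "step_arm", "body": {
  "series": [28,-48.5,2,-0.052,0,28,-48.5,2,-0.052,0,28,-48.5,2,-0.052,0,28,-48.5,2,-0.052,0,28,-48.5,2,-0.052,0,28,-48.5,2,-0.052,0,28,-48.5,2,-0.052,0,28,-48.5,2,-0.052,0,28,-48.5,2,-0.052,0,28,-48.5,2,-0.052,0,28,-48.5,0,-0.052,0,28,-48.5,0,-0.052,0,0,0,0,0,0]
}}

```text
clock: 1.72
eef_pos: [525.1, -68.0, 249.4]
eef_rot: [-3.14, -0.001, 2.164]
wrist_force: [0.3, 0.6, -1.0]
finger_gap: 94.1
finger_force: 0.0
```

```bash
python3 - <<'E'
from h import *
p,d,i=snap('wrist','w1'); print(i)
E
```

```text
{'fovy': 71.58501975505912, 'cx': 325.5515846448493, 'cy': 198.88562490934498, 'eye': array([487.37784977, -10.49457098, 403.32471597]), 'orientation': array([2.90160075e+00, 2.55856120e-03, 5.93376133e-01])}
```

View pics/w1.png

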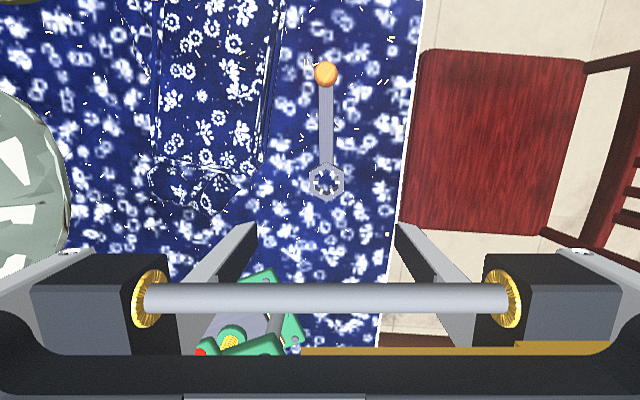

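The wrist view shows the hub bore at (327,181) and the grip at (326,74), with the arm nearly in line with the tool.

```bash
python3 - <<'E'
from h import *
p,d,i=load('w1')
h=pix(i,327,181.5,30);g=pix(i,326,73,56);v=g-h
print(h,g,np.degrees(np.arctan2(v[1],v[0])),np.hypot(v[0],v[1]),[pix(i,u,w,depth=d[w,u]) for u,w in((312,176),(326,72))])
E
```

```text
[525.64910043 -65.41174828  30.        ] [450.51774341  43.49819566  56.        ] 124.59979298278219 132.31060689797386 [array([504.5435394 , -70.62429676,  29.46008465]), array([449.82871162,  44.51751828,  55.18389693])]
```

Request:
{"method": "step_arm", "body": {
  "series": [0,2,-50,0.01,0,0,0,-50,0,0,0,0,-50,0,0,0,0,-45,0,0,0,0,-24,0,0,0,0,0,0,0,0,0,0,0,1,0,0,0,0,1,0,0,0,0,1,0,0,0,0,1,0,0,0,0,1],
  "squeeze": 35
}}

```text
clock: 3.15
eef_pos: [524.4, -63.4, 31.6]
eef_rot: [-3.141, 0.0, 2.178]
wrist_force: [2.0, 1.4, 1.7]
finger_gap: 47.6
finger_force: 35.4
```

Request:
{"method": "step_arm", "body": {
  "series": [0,0,25,0,1,0,0,45,0,1,0,0,50,0,1,0,0,50,0,1,8,-25,45,0,1,16,-40,0,0,1,16,-40,0,0,1,16,-40,0,0,1,16,-40,0,0,1,14,-34,0,0,1,8,-20,0,0,1,0,0,0,0,1,0,0,0,0,1]
}}

```text
clock: 4.78
eef_pos: [618.3, -301.7, 245.9]
eef_rot: [-3.141, -0.001, 2.178]
wrist_force: [-0.1, 0.6, -4.1]
finger_gap: 47.7
finger_force: 35.0
```

```bash
python3 - <<'E'
from h import *
s=manip.read_state();print(s['eef_pos'],s['eef_rot'],s['finger_gap'])
p,d,i=snap('wrist','w2')
E
```

```text
[ 618.27855966 -301.65141257  245.8653572 ] [-3.14117825e+00 -1.14818589e-03  2.17805833e+00] 47.67575006163257
```

View pics/w2.png

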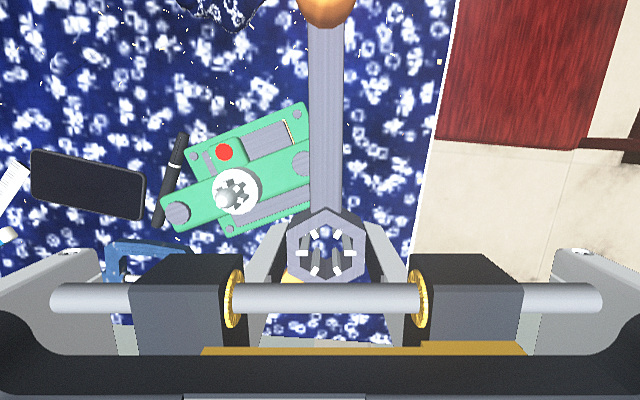

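The press shaft is in view near (236,192), the collar is the white disc, the red dot is at (224,152), and the held hub's bore is at about (327,248). I'll enlarge the splines.

```bash
python3 - <<'E'
from h import *
p,d,i=load('w2')
a=cv2.resize(p[162:222,205:270],None,fx=9,fy=9,interpolation=cv2.INTER_CUBIC)
b=cv2.resize(p[205:295,280:375],None,fx=2,fy=2,interpolation=cv2.INTER_CUBIC)
c=np.zeros((540,a.shape[1]+b.shape[1],3),np.uint8);c[:,:a.shape[1]]=a;c[:b.shape[0],a.shape[1]:]=b
cv2.imwrite('pics/c2.png',c);print(c.shape)
def dep(u,v): return pix(i,u,v,depth=float(np.median(d[v-1:v+2,u-1:u+2])))
for q in((224,152),(178,212),(300,164),(236,192),(250,200),(303,228)):print(q,dep(*q).round(1))
E
```

```text
(540, 775, 3)
(224, 152) [ 506.8 -320.5  116.6]
(178, 212) [ 499.9 -399.9  123. ]
(300, 164) [ 576.5 -285.9  122.7]
(236, 192) [ 543.5 -335.   155.5]
(250, 200) [ 555.9 -341.4  135.8]
(303, 228) [ 600.4 -298.6  243.8]
```

View pics/c2.png

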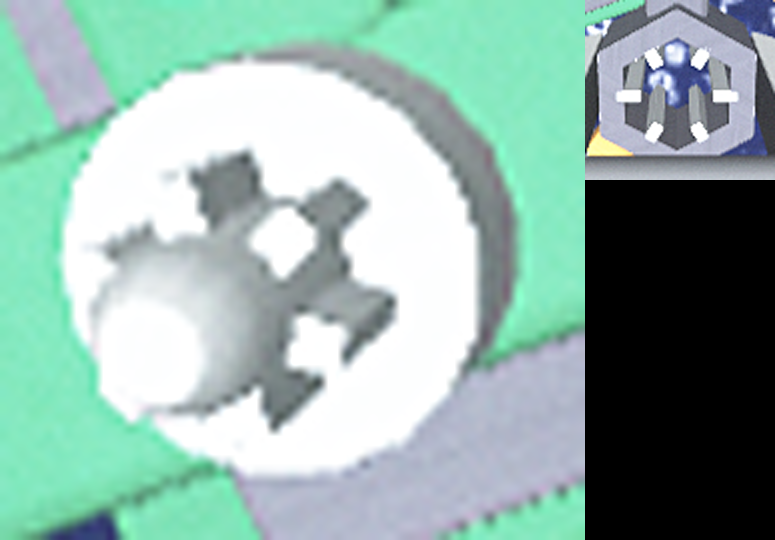

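```bash
python3 - <<'E'
from h import *
p,d,i=load('w2')
C=lambda x,y,z:pix(i,205+(x+.5)/9-.5,162+(y+.5)/9-.5,z)
tip=C(150,350,172);col=C(272,268,136);print('tip',tip,'collar',col)
ax=(tip+col)/2
for n,x,y in(('a',285,240),('b',318,345),('c',175,200),('d',240,408)):
    q=C(x,y,156);
    for c in(tip,col): print(n,q.round(1),np.degrees(np.arctan2(*(q-c)[1::-1])).round(1),np.hypot(*(q-c)[:2]).round(1),end=' | ')
    print()
h=pix(i,325.75,252.25,244);print('hub',h,h-np.array([618.28,-301.65,245.87]))
n1=pix(i,178,212,123);n2=pix(i,301,164,123);v=n2-n1;print('front',90+np.degrees(np.arctan2(v[1],v[0])),(n1+n2)/2)
l1=pix(i,280+43.5/2-.5,205+96.5/2-.5,244);l2=pix(i,280+141.5/2-.5,205+96.5/2-.5,244);v=l1-l2;print('lever arm ang',np.degrees(np.arctan2(v[1],v[0]))-90)
# rectified view at z=156 around axis
from scipy.spatial.transform import Rotation
f=200/np.tan(np.radians(i['fovy'])/2);R=R_of(i);e=np.array(i['eye'])
ang=np.radians(np.arange(0,60,1.));g=cv2.cvtColor(p,cv2.COLOR_BGR2GRAY).astype(np.float32)
def samp(P):
    c=(P-e)@R; return cv2.remap(g,(c[...,0]/c[...,2]*f+i['cx']).astype(np.float32),(c[...,1]/c[...,2]*f+i['cy']).astype(np.float32),cv2.INTER_LINEAR)
S=5;yy,xx=np.mgrid[25:-25:-.1,-25:25:.1]
out=[samp(np.stack([xx+ax[0],yy+ax[1],xx*0+z],-1)) for z in(156,)]
o=out[0].astype(np.uint8)
cv2.imwrite('pics/r1.png',o)
E
```

```text
tip [ 539.3466401  -342.39824035  172.        ] collar [ 539.26547577 -342.30192637  136.        ]
a [ 541.9 -331.7  156. ] 76.4 11.0 | a [ 541.9 -331.7  156. ] 75.8 10.9 | 
b [ 550.1 -339.1  156. ] 16.9 11.3 | b [ 550.1 -339.1  156. ] 16.3 11.3 | 
c [ 530.9 -334.4  156. ] 136.7 11.6 | c [ 530.9 -334.4  156. ] 136.7 11.5 | 
d [ 547.  -349.3  156. ] -42.0 10.3 | d [ 547.  -349.3  156. ] -42.1 10.5 | 
hub [ 620.29127951 -303.55463017  244.        ] [ 2.01127951 -1.90463017 -1.87      ]
front 145.96718200085286 [ 538.6378078  -342.57650162  123.        ]
lever arm ang -235.1304099928624
```

View pics/r1.png

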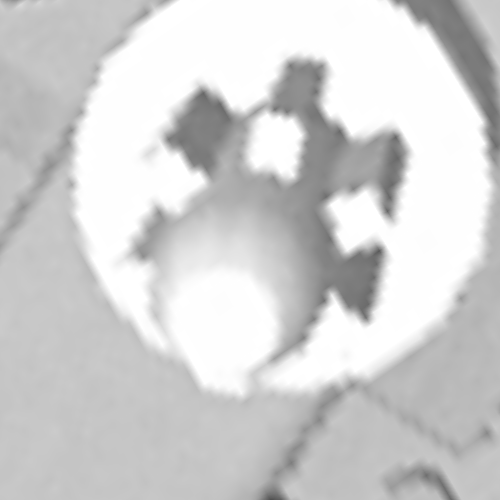

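The splines stand at 16.7° modulo 60°, so the nearest to the front (146°) is 136.7°. The shaft axis is at (539.3, -342.3). The lever needs a turn of +0.208 rad.

Request:
{"method": "step_arm", "body": {
  "series": [-20,-10,0,0.05,1,-30,-14,0,0.05,1,-20,-10,0,0.05,1,-11.4,-5.1,0,0.058,1,0,0,-15,0,1,0,0,-15,0,1,0,0,0,0,1,0,0,0,0,1]
}}

```text
clock: 5.82
eef_pos: [537.5, -341.2, 216.4]
eef_rot: [3.142, 0.0, 2.386]
wrist_force: [-0.1, 0.9, -4.6]
finger_gap: 47.7
finger_force: 35.0
```

```bash
python3 - <<'E'
from h import *
s=manip.read_state();print(s['eef_pos'],s['eef_rot'],s['wrist_force'],s['moment'])
p,d,i=snap('wrist','w3')
cv2.imwrite('pics/c3.png',cv2.resize(p[190:310,260:400],None,fx=5,fy=5,interpolation=cv2.INTER_CUBIC))
E
```

```text
[ 537.4697068  -341.17443321  216.44410207] [3.14154873e+00 2.21001590e-05 2.38592880e+00] [-0.10202345  0.85221023 -4.60536629] [-0.02648356 -0.07898577  0.05857139]
```

View pics/c3.png

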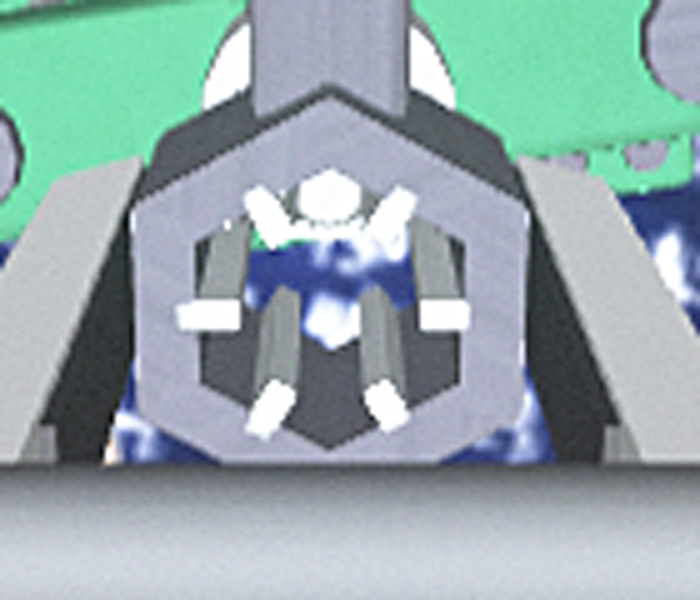

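Through the bore, the shaft tip shows at crop (330,198) and the bore centre at (326,314). I'll work out the offset.

```bash
python3 - <<'E'
from h import *
p,d,i=load('w3')
C=lambda x,y,z:pix(i,260+(x+.5)/5-.5,190+(y+.5)/5-.5,z)
t=C(330,198,172)
for hy in(312,315):
    for z in (213,215): h=C(326,hy,z);print(t,h,t-h)
v=C(208,314,214)-C(444,314,214);print(np.degrees(np.arctan2(v[1],v[0]))-90+360)
E
```

```text
[ 540.28957873 -343.25521523  172.        ] [ 539.86498243 -343.46927605  213.        ] [  0.4245963    0.21406083 -41.        ]
[ 540.28957873 -343.25521523  172.        ] [ 539.20313198 -342.83492122  215.        ] [  1.08644675  -0.42029401 -43.        ]
[ 540.28957873 -343.25521523  172.        ] [ 540.15414047 -343.74179314  213.        ] [  0.13543826   0.48657791 -41.        ]
[ 540.28957873 -343.25521523  172.        ] [ 539.48861296 -343.10397287  215.        ] [  0.80096577  -0.15124236 -43.        ]
136.76625905113985
```

Bore and shaft agree within 1 mm, and the lever angle is 136.8°. I'll lower gently.

Request:
{"method": "step_arm", "body": {
  "series": [0.5,0,-6,0,1,0,0,-6,0,1,0,0,-5,0,1,0,0,-5,0,1,0,0,-3,0,1,0,0,0,0,1]
}}

```text
clock: 6.62
eef_pos: [537.5, -341.4, 191.3]
eef_rot: [-3.142, -0.0, 2.386]
wrist_force: [-0.6, 0.3, -4.7]
finger_gap: 48.0
finger_force: 35.0
```

Request:
{"method": "step_arm", "body": {
  "series": [0,0,-1.5,0,1,0,0,-1.5,0,1,0,0,-1.5,0,1,0,0,-1,0,1,0,0,0,0,1]
}}

```text
clock: 7.25
eef_pos: [537.5, -341.4, 185.9]
eef_rot: [-3.142, -0.0, 2.386]
wrist_force: [0.6, 0.4, -4.0]
finger_gap: 48.1
finger_force: 35.0
```

Request:
{"method": "step_arm", "body": {
  "series": [0,0,-1.5,0,1,0,0,-1.5,0,1,0,0,-1.5,0,1,0,0,0,0,1]
}}

```text
clock: 7.75
eef_pos: [537.6, -341.4, 181.3]
eef_rot: [-3.142, -0.0, 2.386]
wrist_force: [-0.3, -0.3, -5.1]
finger_gap: 47.8
finger_force: 35.0
```

The hub is about 6 mm below the spline tops with no resistance, so the splines are engaged. I'll keep going down.

Request:
{"method": "step_arm", "body": {
  "series": [0,0,-2.5,0,1,0,0,-2.5,0,1,0,0,-2.5,0,1,0,0,-2,0,1,0,0,-1,0,1,0,0,0,0,1]
}}

```text
clock: 8.5
eef_pos: [537.6, -341.4, 170.9]
eef_rot: [-3.142, -0.0, 2.386]
wrist_force: [-0.4, -0.0, -3.9]
finger_gap: 47.8
finger_force: 35.0
```

Request:
{"method": "step_arm", "body": {
  "series": [0,0,-1,0,1,0,0,-0.7,0,1,0,0,-0.7,0,1,0,0,0,0,1]
}}

```text
clock: 9.0
eef_pos: [537.6, -341.4, 168.5]
eef_rot: [-3.142, -0.0, 2.386]
wrist_force: [-0.0, -0.3, -4.6]
finger_gap: 47.9
finger_force: 35.0
```

Request:
{"method": "step_arm", "body": {
  "series": [0,0,-0.5,0,1,0,0,-0.5,0,1,0,0,-0.3,0,1,0,0,0,0,1]
}}

```text
clock: 9.5
eef_pos: [537.6, -341.5, 167.6]
eef_rot: [3.142, 0.0, 2.386]
wrist_force: [-1.9, 1.2, 0.9]
finger_gap: 48.0
finger_force: 35.0
```

Contact came at the predicted home height of 167.6. I'll release and retreat straight up.

Request:
{"method": "step_arm", "body": {
  "series": [0,0,0,0,0.4,0,0,0,0,0,0,0,0,0,0,0,0,0,0,0,0,0,20,0,0,0,0,45,0,0,0,0,40,0,0,40,-40,0,0,0,30,-30,0,0,0,0,0,0,0,0,0,0,0,0,0]
}}

```text
clock: 10.88
eef_pos: [607.3, -411.0, 272.1]
eef_rot: [-3.142, -0.0, 2.386]
wrist_force: [-0.3, 0.3, 0.7]
finger_gap: 94.0
finger_force: 0.0
```

```bash
python3 - <<'E'
from h import *
s=manip.read_state();print(s['eef_pos'],s['wrist_force'],s['finger_gap'])
p,d,i=snap('wrist','w4')
E
```

```text
[ 607.31569192 -411.03657241  272.06193527] [-0.29962535  0.2505918   0.66904903] 94.0027102048711
```

View pics/w4.png

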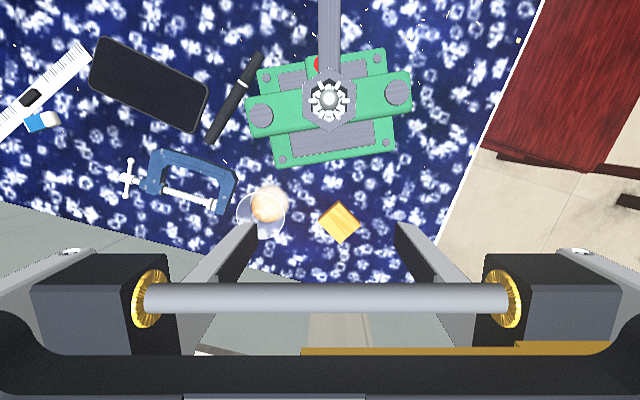

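The hub sits on the shaft at (330,99) with its arm over the red dot, and the glass is undisturbed at (265,207). I'll check the hub height by depth, then sign off.

```bash
python3 - <<'E'
from h import *
p,d,i=load('w4')
z=[pix(i,u,v,depth=d[v,u])[2] for u,v in((308,90),(350,90),(312,114),(349,114),(329,40))];print(np.round(z,1))
if abs(np.median(z[:4])-166)<2.5: print(manip.sign_off())
E
```

```text
[165.5 163.9 166.6 165.  159.3]
the job is handed in; nothing more can be done
None
```

The lever is fully home on the collar: its hub top measured about 165 mm, against 166 mm when seated. Its arm is about 9° off the red-marked front, on the nearest spline; the gripper is clear, the glass and ink bottle were not touched, and I handed the job in at about 11 s.

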